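# Lay out the stacked sharpening stones

### The job

Take the stack of four sharpening stones apart from the top down and lay each in its own wooden holder: the small slip stone on the smallest board, the round stone in the round dish, the short stone on the middle board and the long stone on the longest board. Each must lie flat and centred in its holder, bars in line with their boards between the end cleats and not overhanging. The stones are brittle, so set them down, do not drop them, and leave the chisel and the glue bottle undisturbed.

Things in the scene. Friction and masses are not known exactly. Their poses are not given: they have to be found in the camera images.
- slip_center (a point): slip stone: smallest sharpening stone, a little two-tone grey bar 46 mm long (its x axis), 22 mm wide (y) and 18 mm thick (z up), 40 g, top of the stack of four stones. Point at its centre, half-way up
- puck_center (a point): round sharpening stone: grey disc 54 mm across and 30 mm high, 160 g, second from the top. Point at its centre, half-way up; z is its axis
- short_stone_center (a point): short sharpening stone: grey bar 105 mm long (its x axis), 56 mm wide (y) and 22 mm thick (z up), 300 g, third from the top. Point at its centre, half-way up
- long_stone_center (a point): long sharpening stone: grey bar 160 mm long (its x axis), 62 mm wide (y) and 25 mm thick (z up), 550 g, the bottom of the stack, lying on the bench. Point at its centre, half-way up
- slip_board_seat (a point): pale wooden board for the slip stone, 90 mm long (x) by 42 mm wide (y), 10 mm thick, fixed to the bench, with a darker cleat 12 mm wide and 8 mm high across each short end; 66 mm clear between the cleats, long sides open. The point is the centre of the board's upper face, 10 mm above the bench, where the middle of the stone's underside belongs; z up
- dish_seat (a point): round turned pale wooden dish for the round stone, 88 mm across outside, fixed to the bench, floor 10 mm above the bench, low rim 4 mm above the floor and 6 mm thick (76 mm clear inside). The point is the centre of its floor; z up
- short_board_seat (a point): pale wooden board for the short stone, 149 mm long (x) by 76 mm wide (y), 10 mm thick, fixed to the bench, with a darker cleat 12 mm wide and 8 mm high across each short end; 125 mm clear between the cleats, long sides open. The point is the centre of the board's upper face, 10 mm above the bench, where the middle of the stone's underside belongs; z up
- long_board_seat (a point): pale wooden board for the long stone, 204 mm long (x) by 82 mm wide (y), 10 mm thick, fixed to the bench, with a darker cleat 12 mm wide and 8 mm high across each short end; 180 mm clear between the cleats, long sides open. The point is the centre of the board's upper face, 10 mm above the bench, where the middle of the stone's underside belongs; z up
- chisel_mid (a point): loose wood-handled chisel lying between the places, about 235 mm long, 22 mm wide and high; to be left alone. Point near the middle of its length, 11 mm above the bench; blade along +x
- glue_mid (a point): loose white glue bottle with an orange cap, 40 mm across, 100 mm tall, standing among the places; to be left alone. Point half-way up
Mind the look-alikes: they are no part of the job. What is shaped like the part that bears short_board_seat but green is not meant.

How it is judged (in metres and radians):
On the way, in this order (a step that is already met when the one before it is completed fails the run):
1. the slip stone lies in its own holder (horizontal distance between slip_center and slip_board_seat below 0.013 m and z of slip_center in the frame of slip_board_seat between 0.006 and 0.012 m and angle between slip_center's own z axis and vertical below 0.08 rad and angle between the x axis of slip_center and the x axis of slip_board_seat, either way round below 0.17 rad and linear speed of slip below 0.02 m/s), for 0.2 s.
2. the round stone lies in its own holder (horizontal distance between puck_center and dish_seat below 0.013 m and z of puck_center in the frame of dish_seat between 0.012 and 0.018 m and angle between puck_center's own z axis and vertical below 0.08 rad and linear speed of puck below 0.02 m/s), for 0.2 s.
3. the short stone lies in its own holder (horizontal distance between short_stone_center and short_board_seat below 0.013 m and z of short_stone_center in the frame of short_board_seat between 0.008 and 0.014 m and angle between short_stone_center's own z axis and vertical below 0.08 rad and angle between the x axis of short_stone_center and the x axis of short_board_seat, either way round below 0.17 rad and linear speed of short_stone below 0.02 m/s), for 0.2 s.
4. the long stone lies in its own holder (horizontal distance between long_stone_center and long_board_seat below 0.013 m and z of long_stone_center in the frame of long_board_seat between 0.0095 and 0.0155 m and angle between long_stone_center's own z axis and vertical below 0.08 rad and angle between the x axis of long_stone_center and the x axis of long_board_seat, either way round below 0.17 rad and linear speed of long_stone below 0.02 m/s), for 0.2 s.
At the end, for the whole second after the job is handed in: All four stones lie at rest in their own holders: centre within 13 mm of the holder's centre, underside on the holder's floor (3 mm), upright within 0.08 rad, and the three bars in line with their boards within 0.17 rad (either way round) (all of step 1 and all of step 2 and all of step 3 and all of step 4); the robot touches nothing.
It fails at once if a stone was dropped into its holder (faster than 0.7 m/s within 50 mm of it) ((distance between slip_center and slip_board_seat below 0.05 m and linear speed of slip above 0.7 m/s) or (distance between puck_center and dish_seat below 0.05 m and linear speed of puck above 0.7 m/s) or (distance between short_stone_center and short_board_seat below 0.05 m and linear speed of short_stone above 0.7 m/s) or (distance between long_stone_center and long_board_seat below 0.05 m and linear speed of long_stone above 0.7 m/s)).
It fails at once if the chisel was moved more than 30 mm (distance of chisel_mid from where it was at the start of the episode above 0.03 m).
It fails at once if the glue was moved more than 30 mm (distance of glue_mid from where it was at the start of the episode above 0.03 m).
It also fails if it takes over 128 s, if anything falls off the work surface, if the arm or the gripper's body presses on something with over 40 N, if the wrist force passes 120 N, or if a joint passes its speed limit or range.

### The arm

A 6-joint arm with a two-finger parallel gripper is mounted at the origin on the work surface. World frame = base frame: x ahead of the robot, y to its left, z up, the work surface at z = 0. Lengths are in mm, angles in rad, forces in N, time in s.
With the tool pointing down it reaches from about 300 to 850 mm from the base axis. Payload 4.2 kg.
Tool frame: the origin (TCP) lies on the centre line of the jaws, within the pads' length; the fingertips stand 11 mm ahead of it and the grasp point (between the pads) lies 8 mm behind it (manip.tcp_to_tips is the distance from the TCP to the fingertips, in mm); z points along the fingers, y is the line along which they close (so a half turn about z gives the same grasp; the last joint's range is limited). The gripper opens to 91 mm and grips with 3 to 60 N. Pads are 32 mm wide; open, the fingers measure 118 mm over their backs; the gripper's body (76 mm by 178 mm) begins 60 mm behind the grasp point.
Start: joints at [-1.234, 0.32, 1.565, -0, 1.257, -0.02], TCP at [200.839, -538.803, 194.576] pointing down, gripper open.
Joint ranges: [-3.11, 3.11], [-0.84, 2.01], [0.21, 2.61], [-1.34, 4.49], [0.05, 2.63], [-2.56, 2.56]. Speed limits (rad/s): [2.57, 2.57, 3.14, 3.14, 3.14, 3.14].

### API

Orientations are given as a unit quaternion [x, y, z, w].
In Python, from cell import manip gives the robot as it stands.
- The arm moves only by the tool arm_command, never from a script. Its argument "series" is a list of rows, each a list of 4 numbers: the shift along the world's x, y, z in cm, then the turn about the world's z in rad. In form: [[x, y, z, roll], ...]. A call has 1 to 20 rows; each row is the pose to reach, as a shift and turn from the pose commanded when the call began; what a row does not reach only later rows make up. A row lasts 1/8 s, in which the tool goes at most 62.5 mm and 10.7 degrees, less where a joint would pass 70% of its speed; a pose out of reach is approached as far as the arm can. A call with a gripper value outside its range is refused whole. "jaw" is the opening in per cent of the stroke, from 0 (shut) to 100 (fully open), set as the call begins (left out, the last holds). The fingers move at their own pace and stop on an object; "grip_force" is the grip in N (left out, the last holds). Time passes only in rows, so rows that repeat a pose let the fingers close. It gives the time, the measured TCP pose, the force, the opening and the grip force at its end, in the units of the state.
- manip.state(): the state, without advancing time (a new reading comes with each control period).
- manip.grab_frame(name): name is "scene" or "top" or "wrist"; returns a dict with "pixels" (480x640x3 uint8, red, green, blue), "range_z" (480x640 float32, mm along the optical axis (not along the pixel's ray), 0 where there is no reading), "intrinsics" (3x3 intrinsics, pixels), "rvec" (rotation vector, rad) and "tvec" (3), from world to camera coordinates, as OpenCV has them; the wrist camera has in their place "mount" (4x4, takes a point from camera to tool coordinates, whose origin is the TCP and whose axes are the flange's). Camera axes: x right, y down, z forward; pixel columns grow to the right and rows downward; lengths in mm; the calibration is good to about 2 mm. A picture is of the moment at which its call begins: read the wrist's pose just before it.
- manip.job_done(): hands the job in; it is judged then, once.
Trained networks look in a picture, given as the dict that the camera call returned (one of the last four; its "shot" number tells which), for a name from the list of things; names that differ only in an ending like _2 or _b are one class to them, and where a whole thing is asked for, a point or a joint stands for the part that bears it (a point fixed in the world has none). Each returns a list of dicts, best first, with "p" (0 to 1); they miss things now and then, are a little off and sometimes report something else, mostly with a low value. They report only what shows in the picture. A call takes as long as a camera call. They do not tell look-alikes from the thing itself.
- manip.cut_out(target, picture): "region" (480x640 bool, what is visible of it).
- manip.tip_of(target, picture): "position" ([x, y, z] in mm, in world coordinates, good to about 4 mm: a listed point, or the origin of a listed thing).
The state is a dict: "time_s": time; "joint_pos": joint angles; "joint_velocities": joint speeds; "joint_efforts": joint torques, N m; "ee_pos": TCP position; "tcp_rot": TCP orientation; "wrist_force": force on the tool from outside, world axes, zero at the start; "ft_torque": the same for the moment, N m; "opening": finger opening in mm; "grip_force": force on a finger pad.
Only numpy, scipy, OpenCV 4.12 (cv2) and the standard library are available. Lean on these libraries where they do the work, as an engineer would, in place of code of your own. Each camera call takes 0.05 s, during which the arm holds its last target. There are 200 camera calls.

## Working session

There is one attempt and no reset: what is moved stays moved. The work goes in short steps, Python scripts to look and compute and a tool call to move; the robot and the scene stay as the last step left them, time stands still between calls to the robot, and variables do not carry over. Pictures are saved under pics/ and viewed, at most 14 in all, crops included, and the job is handed in when it is done.

Besides the shell and the picture viewer there is one more tool, called after "Call:" as name([rows], argument=value, ...), one row to a line, values as JSON. arm_command: Moves the arm, as the interface text tells. Its arguments: {"type":"object","properties":{"series":{"type":"array"},"jaw":{"type":"number"},"grip_force":{"type":"number"}},"required":["series"]}

```bash
mkdir -p pics
cat > h.py <<'E'
import numpy as np, cv2
from cell import manip
def world(f):
    K=f["intrinsics"];R=cv2.Rodrigues(np.array(f["rvec"],float))[0];t=np.array(f["tvec"],float).reshape(3)
    z=f["range_z"].astype(float);v,u=np.mgrid[:480,:640]
    P=np.stack([(u-K[0][2])/K[0][0]*z,(v-K[1][2])/K[1][1]*z,z],-1)
    W=(P-t)@R; W[z<=0]=np.nan
    return W
def save(f,n): cv2.imwrite(f"pics/{n}.png",cv2.cvtColor(f["pixels"],cv2.COLOR_RGB2BGR))
E
python3 - <<'E'
from h import *
names="slip_center puck_center short_stone_center long_stone_center slip_board_seat dish_seat short_board_seat long_board_seat chisel_mid glue_mid".split()
for c in("top","scene"):
    f=manip.grab_frame(c);save(f,c);W=world(f);np.savez(c+".npz",W=W,px=f["pixels"])
    for n in names:
        for r in manip.tip_of(n,f)[:3]: print(c,n,round(r["p"],2),np.round(r["position"]))
E
```

```text
top slip_center 0.63 [ 466. -406.   84.]
top puck_center 0.48 [ 466. -404.   64.]
top short_stone_center 0.58 [ 464. -401.   39.]
top long_stone_center 0.76 [ 475. -403.   11.]
top slip_board_seat 0.68 [473.  -3.  15.]
top slip_board_seat 0.57 [520. 192.   7.]
top dish_seat 0.97 [ 493. -205.   11.]
top short_board_seat 0.97 [332. 335.   8.]
top short_board_seat 0.86 [523. 393.   8.]
top long_board_seat 0.97 [473.   1.  11.]
top chisel_mid 0.83 [ 472. -299.   11.]
top glue_mid 0.5 [688. 119.  50.]
scene puck_center 0.9 [ 459. -407.   60.]
scene short_stone_center 0.69 [ 470. -407.   32.]
scene short_stone_center 0.66 [ 464. -406.   85.]
scene slip_board_seat 0.86 [522. 195.   9.]
scene dish_seat 0.9 [ 489. -206.   12.]
scene short_board_seat 0.58 [522. 395.  11.]
scene long_board_seat 0.59 [475.  -3.   9.]
scene chisel_mid 0.8 [ 470. -303.   13.]
scene glue_mid 0.58 [692. 122.  52.]
```

View pics/top.png

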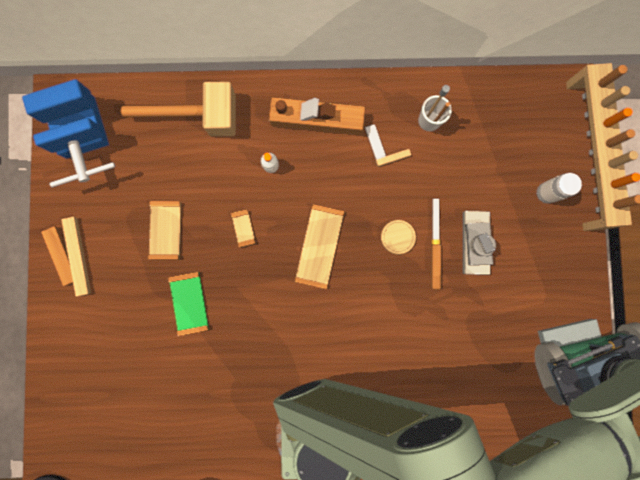

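View pics/scene.png

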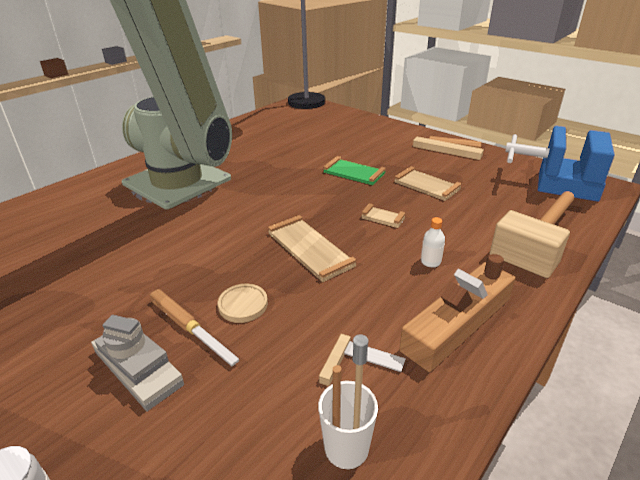

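Top view: the stack is at (477,243), chisel (436,245), dish (398,237), long board (320,246), slip board (243,228), short board (165,230), green decoy (188,303) and glue (269,162). Next I get precise poses from the depth data.

```bash
cat > m.py <<'E'
from h import *
d=np.load("top.npz");W=d["W"];px=d["px"]
def rect(c,r,zlo,zhi,name):
    m=(np.hypot(W[...,0]-c[0],W[...,1]-c[1])<r)&(W[...,2]>zlo)&(W[...,2]<zhi)
    m=m.astype(np.uint8)
    n,l,s,_=cv2.connectedComponentsWithStats(m)
    if n<2: print(name,"none");return
    k=1+np.argmax(s[1:,4]);p=W[l==k]
    (cx,cy),(a,b),th=cv2.minAreaRect(p[:,:2].astype(np.float32))
    if b>a:a,b,th=b,a,th+90
    th=(th+90)%180-90
    print(name,"c",round(cx,1),round(cy,1),"size",round(a),round(b),"yaw",round(np.radians(th),3),"med",np.round(np.nanmedian(p,0),1),"n",len(p))
m=(np.hypot(W[...,0]-600,W[...,1]-250)<60);print("bench z",np.nanmedian(W[m][:,2]))
for a in [((466,-405),60,86,110,"slip"),((466,-405),60,68,84,"puck"),((466,-405),90,38,58,"short"),((470,-405),120,15,34,"long"),
 ((521,194),65,4,30,"slipb"),((491,-205),65,4,30,"dish"),((522,394),100,4,30,"shortb"),((474,-1),125,4,30,"longb"),((471,-300),150,5,30,"chisel"),((688,120),40,10,120,"glue")]: rect(*a)
E
python3 m.py
python3 - <<'E'
from h import *
f=manip.grab_frame("top")
W=np.load("top.npz")["W"]
for n in "slip_center puck_center short_stone_center long_stone_center slip_board_seat dish_seat short_board_seat long_board_seat".split():
    for r in manip.cut_out(n,f)[:2]:
        m=r["region"];p=W[m];p=p[~np.isnan(p[:,0])]
        (cx,cy),(a,b),th=cv2.minAreaRect(p[:,:2].astype(np.float32))
        if b>a:a,b,th=b,a,th+90
        print(n,round(r["p"],2),round(cx,1),round(cy,1),round(a),round(b),round(np.radians((th+90)%180-90),3),np.round(p.mean(0)))
print(manip.state())
E
python3 -c "
import cv2
i=cv2.imread('pics/top.png');cv2.imwrite('pics/c1.png',cv2.resize(i[195:290,420:530],None,fx=6,fy=6,interpolation=2))"
```

```text
bench z -0.8107404566216507
slip c 467.1 -407.1 size 45 25 yaw 0.442 med [ 467.1 -406.3   94.4] n 192
puck c 457.1 -399.4 size 53 32 yaw 0.719 med [ 454.9 -393.6   76.7] n 158
short c 469.2 -406.9 size 105 58 yaw 0.026 med [ 484.6 -398.1   46.7] n 591
long c 473.8 -406.3 size 160 64 yaw -0.05 med [ 484.8 -397.8   24.4] n 665
slipb c 524.8 192.3 size 95 47 yaw 0.236 med [523.3 190.3  10.1] n 576
dish c 494.4 -207.6 size 90 88 yaw 0.32 med [ 492.8 -208.5   10.4] n 908
shortb c 523.2 390.2 size 154 83 yaw 0.025 med [522.9 391.4   9.6] n 1698
longb c 474.0 -5.8 size 214 88 yaw -0.226 med [472.8  -4.8   9.9] n 2489
chisel c 493.3 -208.6 size 87 86 yaw -0.974 med [ 493.5 -208.5   10.6] n 878
glue c 685.2 116.7 size 40 36 yaw -1.402 med [680.2 113.7  67.2] n 258
slip_center 0.64 467.9 -411.7 49 36 0.379 [ 467. -406.   91.]
puck_center 0.73 461.6 -407.0 54 49 1.293 [ 460. -398.   71.]
short_stone_center 0.64 468.8 -406.6 104 58 0.019 [ 472. -399.   46.]
long_stone_center 0.77 473.4 -406.2 159 64 -0.05 [ 474. -398.   22.]
slip_board_seat 0.97 523.2 191.7 90 45 0.214 [524. 190.  11.]
dish_seat
[... 256 characters left out ...]
5, 'joint_pos': array([-1.23399823e+00,  3.19635608e-01,  1.56449492e+00,  1.90818433e-05,
        1.25738346e+00, -2.00015293e-02]), 'joint_velocities': array([ 0.00146755, -0.00157828,  0.00032755,  0.00022578, -0.00160488,
       -0.00086819]), 'joint_efforts': array([-2.61978157e-04, -4.12348759e+01, -2.32226247e+01,  7.27641955e-02,
        3.78843094e-02, -1.86729079e-05]), 'ee_pos': array([ 200.84963708, -538.81052905,  194.55744701]), 'tcp_rot': array([9.84129435e-01, 1.77452118e-01, 1.51665713e-05, 3.74068483e-05]), 'wrist_force': array([ 0.55102372, -0.29839191,  0.34676704]), 'ft_torque': array([0.00286419, 0.00488583, 0.00623437]), 'grip_force': 0.0, 'opening': 91.19355279798481}
```

View pics/c1.png

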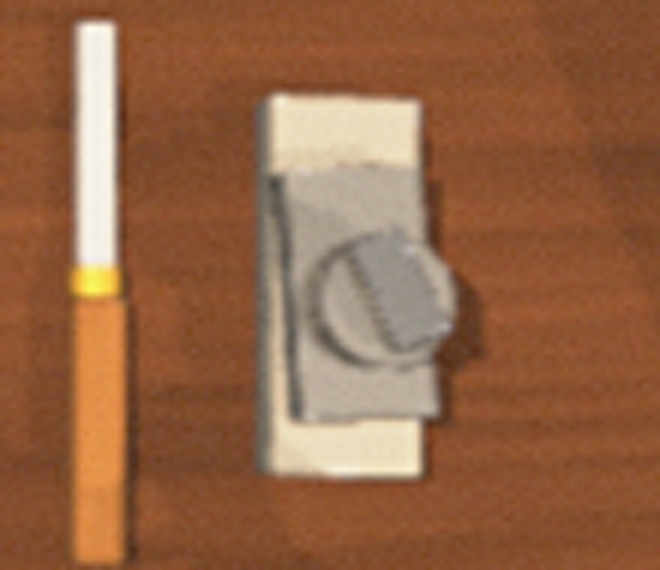

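The crop shows the slip lying diagonally on the puck at about crop (395,290), which matches a yaw of about 0.44. I'm moving above the stack to refine this with the wrist camera.

Call:
arm_command([
  [26.6,13.2,5,0.085],
  [26.6,13.2,5,0.085],
  [26.6,13.2,5,0.085],
  [26.6,13.2,5,0.085],
  [26.6,13.2,5,0.085],
  [26.6,13.2,5,0.085],
  [26.6,13.2,5,0.085],
  [26.6,13.2,5,0.085],
], jaw=100, grip_force=30)

```text
time_s: 2.55
ee_pos: [465.5, -407.5, 244.3]
tcp_rot: [0.976, 0.218, -0.0, -0.0]
wrist_force: [0.4, 0.5, -0.0]
opening: 91.1
grip_force: 0.0
```

```bash
cat >> h.py <<'E'
from scipy.spatial.transform import Rotation as Ro
def wrist():
    s=manip.state();f=manip.grab_frame("wrist")
    K=f["intrinsics"];z=f["range_z"].astype(float);v,u=np.mgrid[:480,:640]
    P=np.stack([(u-K[0][2])/K[0][0]*z,(v-K[1][2])/K[1][1]*z,z],-1)
    M=np.array(f["mount"]);T=P@M[:3,:3].T+M[:3,3]
    W=T@Ro.from_quat(s["tcp_rot"]).as_matrix().T+s["ee_pos"];W[z<=0]=np.nan
    q=s["tcp_rot"];print("tcp",np.round(s["ee_pos"],1),"psi",round(2*np.arctan2(q[1],q[0]),3),"t",s["time_s"])
    return f,W
def rect(W,c,r,zlo,zhi,name):
    m=((np.hypot(W[...,0]-c[0],W[...,1]-c[1])<r)&(W[...,2]>zlo)&(W[...,2]<zhi)).astype(np.uint8)
    n,l,s,_=cv2.connectedComponentsWithStats(m)
    if n<2: print(name,"none");return
    k=1+np.argmax(s[1:,4]);p=W[l==k]
    (cx,cy),(a,b),th=cv2.minAreaRect(p[:,:2].astype(np.float32))
    if b>a:a,b,th=b,a,th+90
    print(name,"c",round(cx,1),round(cy,1),"size",round(a),round(b),"yaw",round(np.radians((th+90)%180-90),3),"med",np.round(np.median(p,0),1),"n",len(p))
E
python3 - <<'E'
from h import *
f,W=wrist();save(f,"w1");
for a in [((466,-405),60,89,110,"slip"),((466,-405),60,70,82,"puck"),((466,-405),90,40,54,"short"),((470,-405),120,19,30,"long")]: rect(W,*a)
E
```

```text
tcp [ 465.5 -407.5  244.3] psi 0.44 t 2.55
slip c 466.7 -405.3 size 46 22 yaw 0.414 med [ 467.4 -404.9   94.3] n 1408
puck c 453.0 -396.7 size 54 26 yaw 0.817 med [ 455.3 -389.7   76.4] n 752
short c 468.2 -404.6 size 105 56 yaw 0.019 med [ 493.5 -400.8   46.4] n 3538
long c 519.3 -406.8 size 66 62 yaw -0.048 med [ 536.1 -407.1   24.4] n 2231
```

View pics/w1.png

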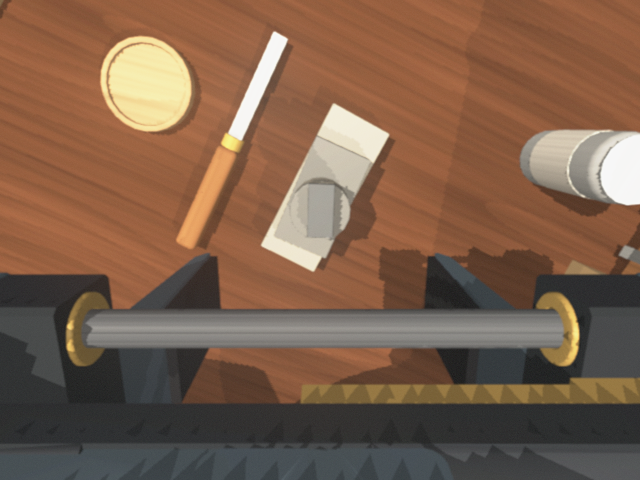

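Wrist view: slip at (320,208), square to the jaws, on the puck at (318,210). The chisel is at (232,140) and the dish at (147,84), both clear. Descending on the slip.

Call:
arm_command([
  [0.1,0.2,-5,-0.026],
  [0.1,0.2,-10,-0.026],
  [0.1,0.2,-12.5,-0.026],
  [0.1,0.2,-14,-0.026],
  [0.1,0.2,-15.2,-0.026],
  [0.1,0.2,-15.2,-0.026],
])

```text
time_s: 3.35
ee_pos: [467.6, -405.0, 92.4]
tcp_rot: [0.979, 0.206, -0.0, -0.0]
wrist_force: [0.7, -0.2, 0.8]
opening: 91.4
grip_force: 0.0
```

Call:
arm_command([
  [0,0,0,0],
  [0,0,0,0],
  [0,0,0,0],
  [0,0,0,0],
  [0,0,0,0],
  [0,0,0,0],
  [0,0,0,0],
  [0,0,0,0],
], jaw=0, grip_force=20)

```text
time_s: 4.35
ee_pos: [467.8, -404.8, 92.5]
tcp_rot: [0.978, 0.206, -0.0, -0.0]
wrist_force: [0.5, -1.3, 0.8]
opening: 14.4
grip_force: 0.0
```

Run:
```python
from h import *
s=manip.state();print(s["opening"],s["grip_force"])
f,W=wrist();save(f,"w2")
```

```text
14.350399635624198 0.0
tcp [ 467.8 -404.8   92.5] psi 0.416 t 4.35
```

View pics/w2.png

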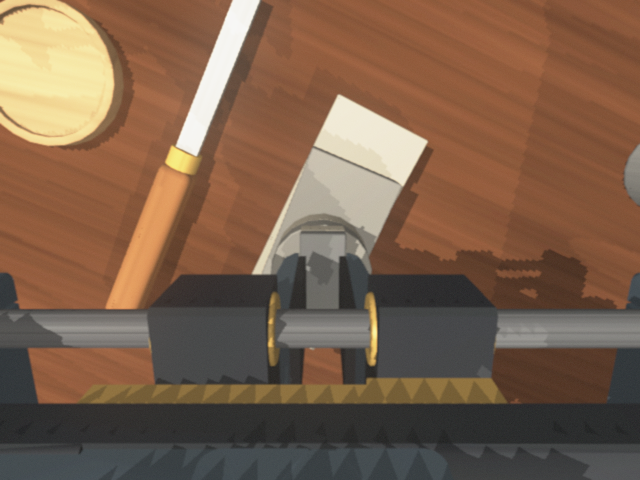

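The slip at (322,255) still sits between the fingers, which may still be closing. I'll wait a little longer.

Call:
arm_command([
  [0,0,0,0],
  [0,0,0,0],
  [0,0,0,0],
])

```text
time_s: 4.78
ee_pos: [467.9, -404.8, 92.6]
tcp_rot: [0.978, 0.206, 0.0, 0.0]
wrist_force: [0.0, 0.2, 0.3]
opening: 0.6
grip_force: 0.0
```

Run:
```python
from h import *
f,W=wrist();save(f,"w3")
rect(W,(467,-405),60,88,100,"slip")
cv2.imwrite("pics/w3c.png",cv2.resize(cv2.cvtColor(f["pixels"][200:360,240:400],cv2.COLOR_RGB2BGR),None,fx=3.5,fy=3.5))
```

```text
tcp [ 467.9 -404.8   92.6] psi 0.416 t 4.775
slip c 470.3 -403.4 size 39 22 yaw 0.398 med [ 483.1 -398.7   94.3] n 1224
```

View pics/w3c.png

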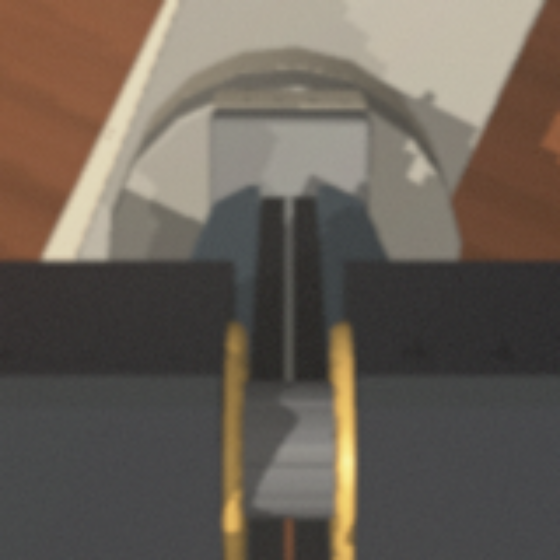

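The fingers closed above the slip: the tips don't reach as low as stated. I'll check `tcp_to_tips`.

Run:
```python
from h import *
print(manip.tcp_to_tips, [a for a in dir(manip) if a[0]!='_'])
f,W=wrist();print(np.array(f["mount"]).round(3).tolist())
# points on fingers: near rows 255-275, cols ~312-333
for v in range(248,312,6): print(v,[tuple(np.round(W[v,u]).tolist()) for u in (316,330)])
```

```text
11.0 ['PlanningError', 'cut_out', 'grab_frame', 'job_done', 'state', 'tcp_to_tips', 'tip_of']
tcp [ 467.8 -404.8   92.6] psi 0.416 t 4.825
[[0.0, -0.968, -0.25, 70.411], [1.0, 0.0, -0.0, -0.227], [0.0, -0.25, 0.968, -189.515], [0.0, 0.0, 0.0, 1.0]]
248 [(480.0, -396.0, 95.0), (483.0, -402.0, 94.0)]
254 [(477.0, -397.0, 94.0), (480.0, -403.0, 95.0)]
260 [(481.0, -396.0, 117.0), (484.0, -401.0, 116.0)]
266 [(481.0, -396.0, 124.0), (484.0, -401.0, 125.0)]
272 [(482.0, -396.0, 132.0), (483.0, -401.0, 131.0)]
278 [(482.0, -396.0, 139.0), (484.0, -401.0, 139.0)]
284 [(482.0, -396.0, 145.0), (484.0, -401.0, 144.0)]
290 [(482.0, -396.0, 150.0), (484.0, -401.0, 150.0)]
296 [(482.0, -396.0, 157.0), (484.0, -400.0, 156.0)]
302 [(482.0, -396.0, 160.0), (483.0, -401.0, 159.0)]
308 [(482.0, -396.0, 165.0), (483.0, -400.0, 164.0)]
```

Run:
```python
from h import *
f,W=wrist();M=np.linalg.inv(np.array(f["mount"]));K=np.array(f["intrinsics"])
for z in (11,0,-8,-15,-20,-25):
    for x in(13,16):
        p=K@(M@[x,4,z,1])[:3];print(z,x,np.round(p[:2]/p[2]))
m=cv2.cvtColor(f["pixels"],cv2.COLOR_RGB2GRAY)
# full-finger cloud in tool frame
s=manip.state();T=(W-s["ee_pos"])@Ro.from_quat(s["tcp_rot"]).as_matrix()
for v in range(246,270,2): print(v,[tuple(np.round(T[v,u],1).tolist()) for u in(305,312,316,330,335,342)])
```

```text
tcp [ 467.8 -404.8   92.6] psi 0.416 t 4.875
11 13 [331. 244.]
11 16 [331. 238.]
0 13 [331. 250.]
0 16 [331. 244.]
-8 13 [331. 255.]
-8 16 [331. 249.]
-15 13 [332. 260.]
-15 16 [332. 254.]
-20 13 [332. 264.]
-20 16 [332. 257.]
-25 13 [332. 267.]
-25 16 [332. 261.]
246 [(15.6, -8.5, -1.3), (15.9, -5.1, -2.5), (15.9, -3.2, -2.5), (15.4, 3.5, -0.8), (15.7, 5.8, -1.7), (15.6, 9.2, -1.5)]
248 [(14.3, -8.5, -0.5), (14.7, -5.1, -1.7), (14.7, -3.2, -1.9), (14.7, 3.5, -1.6), (14.5, 5.9, -0.9), (14.6, 9.2, -1.4)]
250 [(14.0, -8.4, -2.7), (13.9, -5.1, -2.4), (13.5, -3.2, -1.0), (13.8, 3.5, -2.2), (13.8, 5.8, -2.0), (13.9, 9.2, -2.3)]
252 [(12.8, -8.5, -2.0), (12.9, -5.1, -2.6), (13.0, -3.2, -2.6), (12.5, 3.5, -0.9), (12.4, 5.9, -0.9), (12.8, 9.2, -2.2)]
254 [(12.1, -8.4, -2.9), (17.4, -4.7, -20.1), (11.7, -3.2, -1.6), (11.4, 3.5, -0.9), (17.6, 5.2, -20.6), (11.9, 9.2, -2.5)]
256 [(17.5, -7.6, -23.2), (17.7, -4.6, -23.7), (16.0, -3.0, -18.6), (16.2, 3.1, -19.0), (17.8, 5.1, -24.0), (10.9, 9.2, -2.2)]
258 [(17.7, -7.4, -26.6), (17.9, -4.5, -27.1), (16.0, -2.9, -21.2), (16.0, 3.1, -21.2), (17.6, 5.1, -26.2), (17.8, 8.0, -26.7)]
260 [(17.8, -7.3, -29.5), (17.4, -4.5, -28.1), (16.3, -2.9, -25.0), (16.2, 3.0, -24.6), (17.8, 5.0, -29.6), (17.8, 7.8, -29.5)]
262 [(17.8, -7.2, -32.2), (17.9, -4.4, -32.3), (15.8, -2.8, -26.1), (16.4, 3.0, -27.9), (17.6, 4.9, -31.4), (17.6, 7.8, -31.5)]
264 [(17.6, -7.1, -34.1), (18.0, -4.3, -35.0), (16.4, -2.8, -30.4), (16.5, 2.9, -30.8), (17.3, 4.9, -33.0), (17.7, 7.6, -34.2)]
266 [(17.7, -7.0, -36.8), (17.4, -4.3, -35.8), (16.0, -2.8, -31.8), (16.1, 2.9, -31.9), (17.5, 4.8, -36.0), (17.7, 7.5, -36.6)]
268 [(17.8, -6.9, -39.3), (17.8, -4.2, -39.4), (16.2, -2.7, -34.7), (16.2, 2.8, -34.8), (17.9, 4.7, -39.7), (17.6, 7.4, -38.7)]
```

The wrist depth shows the fingertips at tool z ≈ −18, so the real tips stand about 18 mm above the reported TCP, 29 mm off the stated +11. The stone heights match their known sizes, so I'll trust the measured tips. Reopening and descending gently, watching the force.

Call:
arm_command([
  [0,0,0,0],
  [0,0,0,0],
  [0,0,0,0],
  [0,0,0,0],
  [0,0,0,0],
  [0,0,0,0],
  [0,0,0,0],
], jaw=70)

```text
time_s: 5.8
ee_pos: [467.8, -404.8, 92.6]
tcp_rot: [0.978, 0.206, -0.0, 0.0]
wrist_force: [-0.5, -0.8, -0.3]
opening: 63.5
grip_force: 0.0
```

Call:
arm_command([
  [0,0,-1,0],
  [0,0,-1.6,0],
  [0,0,-2,0],
  [0,0,-2.4,0],
  [0,0,-2.6,0],
  [0,0,-2.6,0],
])

```text
time_s: 6.55
ee_pos: [467.9, -404.8, 66.5]
tcp_rot: [0.978, 0.206, -0.0, 0.0]
wrist_force: [0.6, 0.5, 0.6]
opening: 64.0
grip_force: 0.0
```

```bash
cat >> h.py <<'E'
def tips():
    f,W=wrist();s=manip.state();T=(W-s["ee_pos"])@Ro.from_quat(s["tcp_rot"]).as_matrix()
    o=s["opening"]/2
    for sg in(-1,1):
        m=(np.abs(T[...,1]-sg*(o+5))<10)&(np.abs(T[...,0]-17)<2.5)&(T[...,2]<5)&(T[...,2]>-60)
        z=T[m][:,2];print("finger",sg,"tip z world",round(s["ee_pos"][2]-np.percentile(z,99.5),1) if len(z) else None,"open",round(2*o,1),len(z))
    return f,W
E
python3 - <<'E'
from h import *
f,W=tips();rect(W,(467,-405),60,88,100,"slip");print(manip.state()["wrist_force"])
E
```

```text
tcp [ 467.9 -404.8   66.5] psi 0.416 t 6.55
finger -1 tip z world 85.3 open 64.0 1101
finger 1 tip z world 85.6 open 64.0 1104
slip c 475.8 -401.3 size 27 22 yaw 0.41 med [ 476.8 -400.8   94.3] n 3285
[-0.02274898 -0.2307812   0.03849285]
```

Call:
arm_command([
  [0,0,-0.2,0],
  [0,0,-0.4,0],
  [0,0,-0.4,0],
])

```text
time_s: 6.98
ee_pos: [467.7, -404.7, 62.4]
tcp_rot: [0.978, 0.206, -0.0, -0.0]
wrist_force: [-0.3, 0.6, 0.1]
opening: 63.7
grip_force: 0.0
```

Call:
arm_command([
  [0,0,0,0],
  [0,0,0,0],
  [0,0,0,0],
  [0,0,0,0],
  [0,0,0,0],
  [0,0,0,0],
  [0,0,0,0],
  [0,0,0,0],
], jaw=0, grip_force=20)

```text
time_s: 7.98
ee_pos: [467.9, -404.8, 62.6]
tcp_rot: [0.978, 0.206, 0.0, 0.0]
wrist_force: [0.2, -0.0, -0.3]
opening: 21.6
grip_force: 20.0
```

Slip held (21.6 mm, 20 N). Carrying it to above the slip board.

Call:
arm_command([
  [0,0,2,0],
  [0,0,7,0],
  [0,0,12,0],
  [5.4,59.6,14,-0.196],
  [5.4,59.6,14,-0.196],
  [5.4,59.6,14,-0.196],
  [5.4,59.6,14,-0.196],
  [5.4,59.6,14,-0.196],
  [5.4,59.6,14,-0.196],
  [5.4,59.6,14,-0.196],
  [5.4,59.6,14,-0.196],
  [5.4,59.6,14,-0.196],
  [5.4,59.6,14,-0.196],
  [5.4,59.6,14,-0.196],
  [5.4,59.6,14,-0.196],
  [5.4,59.6,14,-0.196],
  [5.4,59.6,14,-0.196],
  [5.4,59.6,14,-0.196],
])

```text
time_s: 10.22
ee_pos: [521.9, 190.5, 202.7]
tcp_rot: [0.994, 0.109, 0.0, 0.0]
wrist_force: [0.0, -0.2, -0.8]
opening: 21.8
grip_force: 20.0
```

Run:
```python
from h import *
f,W=wrist();save(f,"w4");s=manip.state();print(s["opening"],s["grip_force"])
rect(W,(523,192),60,5,25,"slipb");rect(W,(523,192),60,14,25,"cleat")
z=s["ee_pos"][2];rect(W,s["ee_pos"][:2],40,z+20,z+38,"held")
```

```text
tcp [521.9 190.5 202.7] psi 0.219 t 10.225
21.52445237712505 19.999975115060806
slipb c 527.0 193.9 size 82 42 yaw 0.217 med [528.2 194.1   9.7] n 3916
cleat c 560.7 201.5 size 42 12 yaw -1.352 med [560.8 201.3  17.3] n 647
held c 531.2 192.7 size 41 25 yaw -1.347 med [534.7 193.1 234.3] n 4110
```

View pics/w4.png

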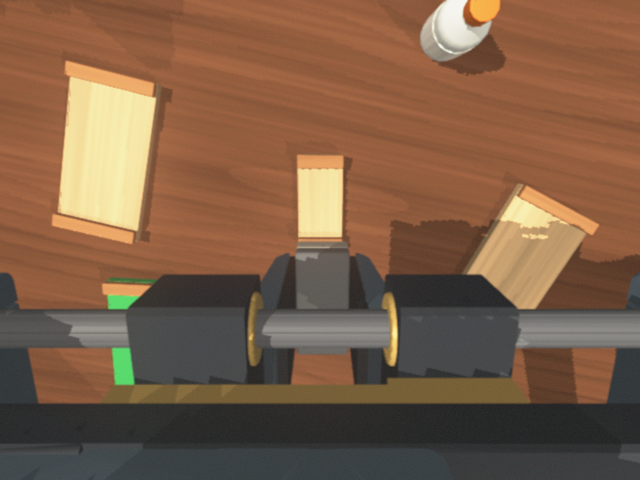

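The held slip is at (322,275), its board at (320,200) and the short board at (108,150). Descending to hover.

Call:
arm_command([
  [0.2,0.2,-5,0],
  [0.2,0.2,-10,0],
  [0.2,0.2,-14,0],
  [0.2,0.2,-17,0],
  [0.2,0.2,-18.5,0],
  [0.2,0.2,-19.3,0],
  [0.2,0.2,-19.3,0],
  [0.2,0.2,-19.3,0],
])

```text
time_s: 11.28
ee_pos: [524.7, 193.5, 10.7]
tcp_rot: [0.994, 0.11, 0.001, -0.0]
wrist_force: [0.5, 0.4, -0.6]
opening: 22.2
grip_force: 20.0
```

Run:
```python
from h import *
f,W=wrist();s=manip.state()
rect(W,(523,192),60,14,21,"cleat")
rect(W,(523,192),60,36,50,"held top")
```

```text
tcp [524.7 193.5  10.7] psi 0.22 t 11.275
cleat c 561.2 201.5 size 42 12 yaw -1.353 med [561.5 201.7  17.3] n 2474
held top c 534.0 195.9 size 41 25 yaw -1.365 med [536.9 195.9  42.5] n 3860
```

Call:
arm_command([
  [0,0,-0.6,0],
  [0,0,-1.0,0],
  [0,0,-1.25,0],
  [0,0,-1.4,0],
  [0,0,-1.45,0],
  [0,0,-1.45,0],
])

```text
time_s: 12.08
ee_pos: [523.7, 193.2, -4.4]
tcp_rot: [0.994, 0.11, -0.0, 0.0]
wrist_force: [-1.5, -0.3, 5.5]
opening: 22.1
grip_force: 20.0
```

Run:
```python
from h import *
f,W=wrist();s=manip.state();print(s["wrist_force"])
rect(W,(523,192),60,23,36,"held top")
```

```text
tcp [523.7 193.2  -4.4] psi 0.22 t 12.075
[-1.63444181 -0.48154052  5.14888432]
held top c 533.0 195.1 size 42 25 yaw -1.333 med [535.6 195.6  27.3] n 3784
```

Touched down with 5 N. Releasing and rising.

Call:
arm_command([
  [0,0,0,0],
  [0,0,0,0],
  [0,0,0,0],
  [0,0,0,0],
  [0,0,0,0],
  [0,0,2,0],
  [0,0,6,0],
  [0,0,12,0],
  [0,0,18,0],
  [0,0,22,0],
  [-3,0,24,0],
  [-3,0,24,0],
  [-3,0,24,0],
], jaw=75)

```text
time_s: 13.75
ee_pos: [493.9, 193.1, 234.4]
tcp_rot: [0.994, 0.11, -0.0, 0.0]
wrist_force: [0.3, 0.1, 0.2]
opening: 68.6
grip_force: 0.0
```

Run:
```python
from h import *
f,W=wrist()
rect(W,(523,192),60,5,25,"slipb");rect(W,(523,192),60,21,40,"slip")
rect(W,(523,392),100,5,25,"shortb");rect(W,(473,-5),125,5,25,"longb")
```

```text
tcp [493.9 193.1 234.4] psi 0.22 t 13.75
slipb c 523.2 193.1 size 89 42 yaw 0.216 med [528.3 194.4  10.1] n 2758
slip c 522.3 193.0 size 45 21 yaw 0.224 med [522.6 193.1  27.4] n 1098
shortb c 521.8 394.9 size 149 78 yaw -0.024 med [526.3 393.9   9.6] n 12797
longb c 493.4 -7.4 size 160 84 yaw -0.252 med [510.   -4.5   9.4] n 10305
```

Slip centred within 1 mm. Returning to the stack for the puck.

Call:
arm_command([
  [-5.4,-59.7,-1,-0.2],
  [-5.4,-59.7,-1,-0.2],
  [-5.4,-59.7,-1,-0.2],
  [-5.4,-59.7,-1,-0.2],
  [-5.4,-59.7,-1,-0.2],
  [-5.4,-59.7,-1,-0.2],
  [-5.4,-59.7,-1,-0.2],
  [-5.4,-59.7,-1,-0.2],
  [-5.4,-59.7,-1,-0.2],
  [-5.4,-59.7,-1,-0.2],
  [-5.4,-59.7,-1,-0.2],
  [-5.4,-59.7,-1,-0.2],
  [-5.4,-59.7,-1,-0.2],
  [-5.4,-59.7,-1,-0.2],
], jaw=100)

```text
time_s: 15.55
ee_pos: [440.2, -402.8, 225.3]
tcp_rot: [1.0, 0.011, 0.0, 0.0]
wrist_force: [0.5, 0.2, -0.1]
opening: 91.4
grip_force: 0.0
```

Run:
```python
from h import *
f,W=wrist()
rect(W,(466,-405),60,70,82,"puck");rect(W,(466,-405),90,40,54,"short");rect(W,(470,-405),120,19,30,"long")
rect(W,(492,-206),65,5,25,"dish")
```

```text
tcp [ 440.2 -402.8  225.3] psi 0.021 t 15.55
puck c 463.0 -406.0 size 53 53 yaw -1.066 med [ 463.7 -406.    76.4] n 3278
short c 489.5 -404.1 size 61 56 yaw 0.022 med [ 501.9 -402.7   46.3] n 2797
long c 511.0 -406.2 size 83 62 yaw -0.043 med [ 535.7 -408.4   24.3] n 2655
dish c 492.0 -206.6 size 87 87 yaw 1.05 med [ 493.2 -206.2    9.9] n 6918
```

Call:
arm_command([
  [2.3,-0.2,-4,0],
  [2.3,-0.2,-8,0],
  [2.3,-0.2,-12,0],
  [2.3,-0.2,-14,0],
  [2.3,-0.2,-14,0],
  [2.3,-0.2,-14,0],
])

```text
time_s: 16.35
ee_pos: [463.6, -406.2, 86.4]
tcp_rot: [1.0, 0.01, 0.001, 0.001]
wrist_force: [-0.6, -0.0, -0.2]
opening: 90.9
grip_force: 0.0
```

Call:
arm_command([
  [0,0,-2,0],
  [0,0,-3.5,0],
  [0,0,-4.5,0],
  [0,0,-5.1,0],
  [0,0,-5.1,0],
])

```text
time_s: 16.98
ee_pos: [462.8, -405.8, 33.9]
tcp_rot: [1.0, 0.01, -0.0, -0.0]
wrist_force: [0.0, -0.6, 0.8]
opening: 91.4
grip_force: 0.0
```

Call:
arm_command([
  [0,0,0,0],
  [0,0,0,0],
  [0,0,0,0],
  [0,0,0,0],
  [0,0,0,0],
  [0,0,0,0],
  [0,0,0,0],
], jaw=0, grip_force=25)

```text
time_s: 17.85
ee_pos: [462.9, -405.9, 34.2]
tcp_rot: [1.0, 0.01, 0.0, 0.0]
wrist_force: [-0.1, -0.5, 1.1]
opening: 53.6
grip_force: 25.0
```

Call:
arm_command([
  [0,0,2,0],
  [0,0,6,0],
  [0,0,10,0],
  [2.9,19.9,11,0],
  [2.9,19.9,11,0],
  [2.9,19.9,11,0],
  [2.9,19.9,11,0],
  [2.9,19.9,11,0],
  [2.9,19.9,11,0],
  [2.9,19.9,6,0],
  [2.9,19.9,2,0],
  [2.9,19.9,0,0],
  [2.9,19.9,-1.4,0],
  [2.9,19.9,-1.4,0],
  [2.9,19.9,-1.4,0],
])

```text
time_s: 19.73
ee_pos: [492.6, -207.6, 20.9]
tcp_rot: [1.0, 0.01, 0.001, 0.0]
wrist_force: [1.2, -0.6, -1.2]
opening: 53.7
grip_force: 25.0
```

Run:
```python
from h import *
f,W=wrist();s=manip.state();print(s["opening"],s["grip_force"])
z=s["ee_pos"][2]
m=(abs(W[...,2]-(z+12.8+30))<4)&(np.hypot(W[...,0]-s["ee_pos"][0],W[...,1]-s["ee_pos"][1])<32);p=W[m];print("puck top front",np.percentile(p,99,0).round(1),np.percentile(p,1,0).round(1))
rect(W,(492,-206.6),60,4,20,"dish")
```

```text
tcp [ 492.6 -207.6   20.9] psi 0.019 t 19.725
53.410568779292575 24.999702125787735
puck top front [ 518.7 -180.4   65.6] [ 467.7 -234.    60.7]
dish c 511.4 -205.2 size 86 49 yaw -1.537 med [ 517.6 -204.2    9.9] n 7685
```

Call:
arm_command([
  [0,0,-0.8,0],
  [0,0,-1.5,0],
  [0,0,-1.9,0],
  [0,0,-2.2,0],
  [0,0,-2.3,0],
  [0,0,-2.3,0],
])

```text
time_s: 20.52
ee_pos: [491.9, -206.8, -2.8]
tcp_rot: [1.0, 0.01, 0.0, 0.0]
wrist_force: [-0.2, -0.4, -0.4]
opening: 53.3
grip_force: 25.0
```

Call:
arm_command([
  [0,0,-0.05,0],
  [0,0,-0.1,0],
  [0,0,-0.1,0],
])

```text
time_s: 20.9
ee_pos: [491.9, -206.8, -2.8]
tcp_rot: [1.0, 0.01, 0.0, 0.0]
wrist_force: [-3.2, 0.8, 7.5]
opening: 53.5
grip_force: 25.0
```

Call:
arm_command([
  [0,0,0.1,0],
  [0,0,0.1,0],
  [0,0,0.1,0],
  [0,0,0.1,0],
  [0,0,2,0],
  [0,0,6,0],
  [0,0,12,0],
  [0,0,18,0],
  [-3,-5,22,0],
  [-5.5,-10,22,0],
  [-5.5,-10,22,0],
  [-5.5,-10,22,0],
], jaw=100)

```text
time_s: 22.4
ee_pos: [436.6, -306.4, 215.6]
tcp_rot: [1.0, 0.009, -0.0, -0.001]
wrist_force: [0.3, 0.3, 0.3]
opening: 90.7
grip_force: 0.0
```

Run:
```python
from h import *
f,W=wrist();save(f,"w5")
rect(W,(492,-206),65,5,20,"dish");rect(W,(492,-206),65,32,60,"puck")
rect(W,(466,-405),90,40,54,"short");rect(W,(470,-405),120,19,30,"long")
```

```text
tcp [ 436.6 -306.4  215.6] psi 0.019 t 22.4
dish c 491.9 -206.4 size 87 87 yaw 0.655 med [ 497.1 -215.1   11.1] n 3868
puck c 491.9 -206.9 size 53 53 yaw -1.553 med [ 492.4 -207.5   39.4] n 3087
short c 468.0 -404.5 size 104 57 yaw 0.02 med [ 471.1 -403.7   46.3] n 7893
long c 472.2 -404.5 size 161 63 yaw -0.045 med [ 526.1 -398.9   24.3] n 4462
```

Puck sits within 0.5 mm. Now the short stone.

Call:
arm_command([
  [3.2,-9.8,0,0],
  [3.2,-9.8,-1,0],
  [3.2,-9.8,-5,0],
  [3.2,-9.8,-10,0],
  [3.2,-9.8,-14,0],
  [3.2,-9.8,-17,0],
  [3.2,-9.8,-18.5,0],
  [3.2,-9.8,-18.5,0],
  [3.2,-9.8,-18.5,0],
])

```text
time_s: 23.58
ee_pos: [469.9, -405.2, 32.4]
tcp_rot: [1.0, 0.01, 0.001, 0.001]
wrist_force: [0.3, -0.9, 0.4]
opening: 91.2
grip_force: 0.0
```

Call:
arm_command([
  [-0.1,0,-1,0],
  [-0.1,0,-1.6,0],
  [-0.1,0,-1.9,0],
  [-0.1,0,-1.9,0],
])

```text
time_s: 24.08
ee_pos: [467.7, -404.7, 11.8]
tcp_rot: [1.0, 0.01, -0.0, -0.0]
wrist_force: [0.7, -0.5, -0.1]
opening: 91.6
grip_force: 0.0
```

Call:
arm_command([
  [0,0,0,0],
  [0,0,0,0],
  [0,0,0,0],
  [0,0,0,0],
  [0,0,0,0],
  [0,0,0,0],
  [0,0,0,0],
], jaw=0, grip_force=40)

```text
time_s: 24.95
ee_pos: [467.9, -404.8, 12.2]
tcp_rot: [1.0, 0.01, 0.0, 0.0]
wrist_force: [0.0, 0.8, 1.7]
opening: 55.4
grip_force: 40.0
```

Call:
arm_command([
  [0,0,2,0],
  [0,0,7,0],
  [0,0,12,0],
  [5.4,79.9,15,-0.04],
  [5.4,79.9,15,-0.04],
  [5.4,79.9,15,-0.04],
  [5.4,79.9,15,-0.04],
  [5.4,79.9,15,-0.04],
  [5.4,79.9,15,-0.04],
  [5.4,79.9,15,-0.04],
  [5.4,79.9,15,-0.04],
  [5.4,79.9,15,-0.04],
  [5.4,79.9,15,-0.04],
  [5.4,79.9,15,-0.04],
  [5.4,79.9,15,-0.04],
  [5.4,79.9,15,-0.04],
  [5.4,79.9,15,-0.04],
  [5.4,79.9,15,-0.04],
  [5.4,79.9,15,-0.04],
  [5.4,79.9,15,-0.04],
])

```text
time_s: 27.45
ee_pos: [522.0, 393.0, 162.2]
tcp_rot: [1.0, -0.011, -0.0, 0.0]
wrist_force: [0.2, -0.3, -4.0]
opening: 55.8
grip_force: 40.0
```

Run:
```python
from h import *
f,W=wrist();s=manip.state();print(s["opening"],s["grip_force"],s["joint_pos"].round(2))
rect(W,(522,394),100,5,25,"shortb");rect(W,(522,394),100,14,25,"cleat")
z=s["ee_pos"][2];rect(W,s["ee_pos"][:2],80,z+30,z+39,"held")
```

```text
tcp [522.  393.  162.2] psi -0.022 t 27.45
55.76813077630927 39.999702125787735 [ 0.63  0.46  1.42 -0.    1.26  2.22]
shortb c 577.4 393.7 size 76 38 yaw 1.549 med [578.  393.5   9.9] n 4476
cleat c 590.4 393.1 size 75 12 yaw 1.549 med [590.4 393.4  17.3] n 1529
held c 547.5 392.4 size 75 55 yaw 1.548 med [548.7 392.6 196.4] n 19629
```

Call:
arm_command([
  [0,0.1,-5,0],
  [0,0.1,-9,0],
  [0,0.1,-12,0],
  [0,0.1,-13.5,0],
  [0,0.1,-14.5,0],
  [0,0.1,-14.5,0],
  [0,0.1,-14.5,0],
])

```text
time_s: 28.38
ee_pos: [522.6, 395.7, 18.4]
tcp_rot: [1.0, -0.01, 0.001, -0.001]
wrist_force: [-0.2, -0.1, -2.6]
opening: 55.7
grip_force: 40.0
```

Run:
```python
from h import *
f,W=wrist()
rect(W,(522,394),100,14,21,"cleat");rect(W,(522,394),80,42,62,"held")
```

```text
tcp [522.6 395.7  18.4] psi -0.02 t 28.375
cleat c 590.4 393.4 size 76 12 yaw 1.55 med [590.4 393.8  17.3] n 4560
held c 548.0 395.4 size 76 55 yaw 1.547 med [548.8 395.4  52.6] n 20387
```

Call:
arm_command([
  [0,0,-0.8,0],
  [0,0,-1.4,0],
  [0,0,-1.8,0],
  [0,0,-2.0,0],
  [0,0,-2.05,0],
  [0,0,-2.05,0],
])

```text
time_s: 29.18
ee_pos: [521.5, 394.9, -2.8]
tcp_rot: [1.0, -0.01, -0.0, 0.0]
wrist_force: [-3.6, -2.7, 3.3]
opening: 55.4
grip_force: 40.0
```

Contact. Releasing, rising and checking.

Call:
arm_command([
  [0,0,0,0],
  [0,0,0,0],
  [0,0,0,0],
  [0,0,0,0],
  [0,0,2,0],
  [0,0,6,0],
  [0,0,12,0],
  [0,0,18,0],
  [0,-4,23,0],
  [-3,-10,25,0],
  [-5,-12,25,0],
  [-5,-12,25,0],
  [-5,-12,25,0],
], jaw=100)

```text
time_s: 30.8
ee_pos: [472.3, 275.7, 246.6]
tcp_rot: [1.0, -0.01, 0.0, -0.0]
wrist_force: [-0.9, -0.1, -0.6]
opening: 90.9
grip_force: 0.0
```

Run:
```python
from h import *
f,W=wrist()
rect(W,(522,394),100,5,20,"shortb");rect(W,(522,394),100,26,40,"short");rect(W,(523,193),50,22,40,"slip")
```

```text
tcp [472.3 275.7 246.6] psi -0.02 t 30.8
shortb c 521.9 394.7 size 149 77 yaw -0.026 med [539.7 378.5  10.5] n 4813
short c 521.5 394.8 size 104 57 yaw -0.018 med [524.1 394.3  31.4] n 6439
slip c 522.1 192.9 size 46 22 yaw 0.222 med [522.4 193.5  27.2] n 1112
```

Call:
arm_command([
  [-4.2,-68,0,-0.025],
  [-4.2,-68,0,-0.025],
  [-4.2,-68,0,-0.025],
  [-4.2,-68,0,-0.025],
  [-4.2,-68,0,-0.025],
  [-4.2,-68,0,-0.025],
  [-4.2,-68,0,-0.025],
  [-4.2,-68,0,-0.025],
  [-4.2,-68,0,-0.025],
  [-4.2,-68,0,-0.025],
  [-4.2,-68,0,-0.025],
  [-4.2,-68,0,-0.025],
  [-4.2,-68,0,-0.025],
  [-4.2,-68,0,-0.025],
  [-4.2,-68,0,-0.025],
  [-4.2,-68,0,-0.025],
])

```text
time_s: 32.85
ee_pos: [430.1, -404.1, 246.9]
tcp_rot: [1.0, -0.022, 0.0, 0.0]
wrist_force: [0.2, -0.5, -0.5]
opening: 90.9
grip_force: 0.0
```

Run:
```python
from h import *
f,W=wrist();rect(W,(472,-405),120,19,30,"long")
```

```text
tcp [ 430.1 -404.1  246.9] psi -0.044 t 32.85
long c 472.3 -404.5 size 159 62 yaw -0.045 med [ 478.1 -404.7   24.4] n 10248
```

Call:
arm_command([
  [4.2,0,-5,0],
  [4.2,0,-10,0],
  [4.2,0,-15,0],
  [4.2,0,-19,0],
  [4.2,0,-22,0],
  [4.2,0,-23.5,0],
  [4.2,0,-23.5,0],
  [4.2,0,-23.5,0],
])

```text
time_s: 33.9
ee_pos: [472.7, -405.6, 13.0]
tcp_rot: [1.0, -0.023, 0.001, 0.001]
wrist_force: [0.0, -0.3, -0.0]
opening: 91.1
grip_force: 0.0
```

Call:
arm_command([
  [0,0,-1,0],
  [0,0,-1.6,0],
  [0,0,-2,0],
  [0,0,-2.2,0],
  [0,0,-2.2,0],
])

```text
time_s: 34.52
ee_pos: [471.8, -404.8, -10.6]
tcp_rot: [1.0, -0.023, -0.0, -0.0]
wrist_force: [0.7, -1.0, -0.5]
opening: 91.6
grip_force: 0.0
```

Call:
arm_command([
  [0,0,0,0],
  [0,0,0,0],
  [0,0,0,0],
  [0,0,0,0],
  [0,0,0,0],
  [0,0,0,0],
  [0,0,0,0],
], jaw=0, grip_force=50)

```text
time_s: 35.4
ee_pos: [471.9, -404.7, -10.3]
tcp_rot: [1.0, -0.023, 0.0, -0.0]
wrist_force: [0.3, 0.5, 2.2]
opening: 61.4
grip_force: 50.0
```

Call:
arm_command([
  [0,0,2,0],
  [0,0,7,0],
  [0,0,12,0],
  [0.1,39.9,16,-0.2],
  [0.1,39.9,16,-0.2],
  [0.1,39.9,16,-0.2],
  [0.1,39.9,16,-0.2],
  [0.1,39.9,16,-0.2],
  [0.1,39.9,16,-0.2],
  [0.1,39.9,16,-0.2],
  [0.1,39.9,16,-0.2],
  [0.1,39.9,16,-0.2],
  [0.1,39.9,16,-0.2],
  [0.1,39.9,16,-0.2],
])

```text
time_s: 37.15
ee_pos: [472.7, -6.7, 149.3]
tcp_rot: [0.992, -0.123, -0.0, 0.0]
wrist_force: [-1.0, 0.6, -6.0]
opening: 61.6
grip_force: 50.0
```

Run:
```python
from h import *
f,W=wrist();s=manip.state();print(s["opening"],s["grip_force"])
rect(W,(473,-5),125,5,25,"longb");rect(W,(473,-5),125,14,25,"cleat")
z=s["ee_pos"][2];rect(W,s["ee_pos"][:2],110,z+31,z+39,"held")
f=manip.grab_frame("top");rect(world(f),(473,-5),125,14,25,"cleat top")
```

```text
tcp [472.7  -6.7 149.3] psi -0.247 t 37.15
61.63544327813351 49.999769032001495
longb c 566.5 -26.2 size 82 8 yaw 1.324 med [566.5 -26.2  17.3] n 1319
cleat c 566.5 -26.2 size 82 8 yaw 1.324 med [566.5 -26.2  17.3] n 1319
held c 510.8 -16.0 size 82 80 yaw -0.246 med [514.3 -16.7 184. ] n 34407
cleat top c 379.4 17.0 size 78 12 yaw 1.331 med [378.8  15.8  17.4] n 131
```

Call:
arm_command([
  [-0.05,0.35,-4,0],
  [-0.05,0.35,-8,0],
  [-0.05,0.35,-11,0],
  [-0.05,0.35,-12.5,0],
  [-0.05,0.35,-13,0],
  [-0.05,0.35,-13,0],
  [-0.05,0.35,-13,0],
])

```text
time_s: 38.12
ee_pos: [473.2, -2.4, 20.4]
tcp_rot: [0.992, -0.122, 0.001, -0.0]
wrist_force: [0.3, 0.2, -6.2]
opening: 61.5
grip_force: 50.0
```

Run:
```python
from h import *
f,W=wrist();rect(W,(473,-3),125,14,21,"cleat");rect(W,(473,-3),110,44,62,"held");save(f,"w6")
```

```text
tcp [473.2  -2.4  20.4] psi -0.245 t 38.125
cleat c 565.2 -25.7 size 82 12 yaw 1.325 med [565.  -25.7  17.3] n 5522
held c 511.1 -11.7 size 83 80 yaw -0.246 med [514.2 -12.4  55.1] n 34844
```

View pics/w6.png

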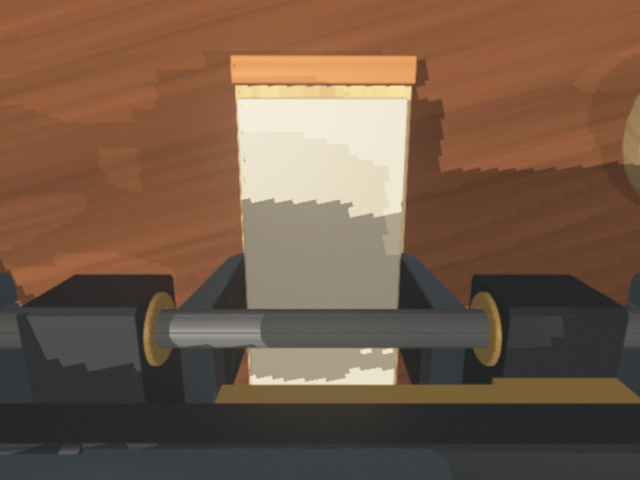

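The stone (columns 240–410) is centred on the cleat (232–417). Lowering it.

Call:
arm_command([
  [0,0,-0.8,0],
  [0,0,-1.4,0],
  [0,0,-1.8,0],
  [0,0,-2.0,0],
  [0,0,-2.05,0],
  [0,0,-2.05,0],
])

```text
time_s: 38.92
ee_pos: [472.0, -2.3, -0.3]
tcp_rot: [0.992, -0.122, -0.0, 0.0]
wrist_force: [-4.5, -0.4, 4.9]
opening: 61.9
grip_force: 50.0
```

Call:
arm_command([
  [0,0,0,0],
  [0,0,0,0],
  [0,0,0,0],
  [0,0,0,0],
  [0,0,2,0],
  [0,0,6,0],
  [0,0,12,0],
  [0,0,18,0],
  [-2,0,23,0],
  [-6,0,25,0],
  [-6,0,25,0],
  [-6,0,25,0],
], jaw=100)

```text
time_s: 40.42
ee_pos: [412.5, -2.3, 248.8]
tcp_rot: [0.992, -0.122, 0.0, 0.0]
wrist_force: [-0.6, -0.3, -0.3]
opening: 91.2
grip_force: 0.0
```

Run:
```python
from h import *
f,W=wrist();rect(W,(472,-3),125,5,20,"longb");rect(W,(472,-3),110,28,45,"long");rect(W,(523,193),50,22,40,"slip");rect(W,(492,-206),65,32,60,"puck")
f=manip.grab_frame("top");save(f,"top2")
for n in("chisel_mid","glue_mid"): print(n,[np.round(r["position"]) for r in manip.tip_of(n,f)[:1]])
```

```text
tcp [412.5  -2.3 248.8] psi -0.245 t 40.425
longb c 472.1 -2.4 size 204 82 yaw -0.246 med [493.2 -10.8  10.1] n 5885
long c 472.3 -2.3 size 159 62 yaw -0.244 med [478.2  -3.4  34.4] n 11021
slip c 521.9 192.9 size 46 24 yaw 0.224 med [522.3 191.4  27.2] n 1201
puck c 491.7 -206.4 size 54 54 yaw 0.709 med [ 492.1 -205.2   39.3] n 3076
chisel_mid [array([ 471., -302.,   11.])]
glue_mid [array([690., 119.,  46.])]
```

View pics/top2.png

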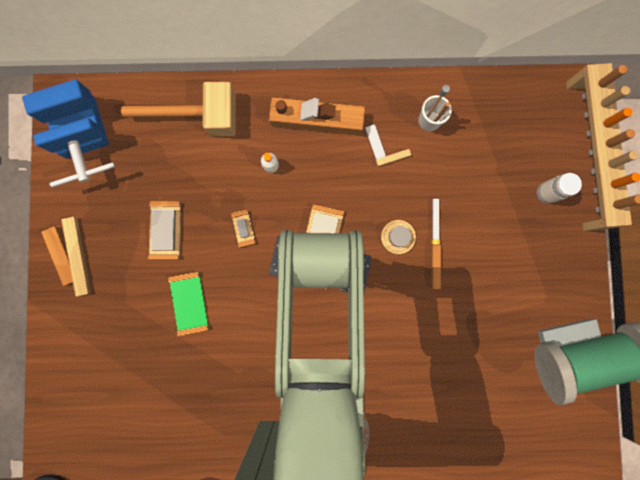

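All four stones are in their holders: short at (165,230), slip at (243,228), long at (325,220) and puck at (400,237). The chisel and glue haven't moved.

```bash
python3 -c "
from cell import manip
print(manip.job_done())"
```

```text
the job is handed in; nothing more can be done
None
```

I've handed in the job with all four stones in their own holders, each within about 1 mm of centre and in line by the wrist-camera measurements, and the chisel and glue bottle undisturbed; the hand-in returned no verdict.

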